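Seat the filter cartridge of the make-up airbrush compressor

ROBOT

A 6-joint arm with a two-finger parallel gripper is mounted at the origin on the work surface. World frame = base frame: x ahead of the robot, y to its left, z up, the work surface at z = 0. Lengths are in m, angles in degrees, forces in N, time in s.
With the tool pointing down it reaches from about 0.4 to 0.825 m from the base axis. Payload 7 kg.
Tool frame: the origin (TCP) lies at the very end of the fingers, on their centre line; the grasp point (between the pads) lies 19 mm behind it (ctrl.tcp_to_grasp is the distance from the TCP to the grasp point, in m); z points along the fingers, y is the direction in which the jaws open and shut (so a half turn about z gives the same grasp; the last joint's range is limited). The gripper opens to 88 mm and grips with 3 to 60 N. Pads are 19 mm wide; open, the fingers measure 130 mm over their backs; the gripper's body (78 mm by 193 mm) begins 47 mm behind the grasp point.
Start: joints at [-52.878, 20.546, 0.682, 0, -70.136, -16.507], TCP at [0.238, -0.632, 0.227] pointing down, gripper open.
Joint ranges: [-176.03, 176.03], [-82.01, 121.73], [-58.28, 71.71], [-173.87, 95.51], [-174.79, -0.11], [-173.66, 173.66]. Speed limits (degrees/s): [136.94, 136.94, 172.46, 180, 180, 180].

INTERFACE

Orientations are given as [roll, pitch, yaw] about the fixed x, y, z axes, in that order (R = Rz(yaw) Ry(pitch) Rx(roll)).
In Python, from plant import ctrl gives the robot as it stands.
- The arm moves only by the tool jog_arm, never from a script. Its argument "commands" is a list of rows, each an object of numbers: "x", "y", "z": the shift along the tool's x, y, z in cm; "roll": the turn about the tool's z in rad. In form: [{"x": .., "y": .., "z": .., "roll": ..}, ...]. A call has 1 to 12 rows; each row shifts and turns the commanded pose from where the row before left it, along the tool's axes as they then stand; what a row does not reach is not made up. A row lasts 1/10 s, in which the tool goes at most 50 mm and 8.59 degrees, less where a joint would pass 70% of its speed; a pose out of reach is approached as far as the arm can. A call is refused whole if a number of a shift passes 5 or a number of a turn 0.15, either way. A call with a gripper value outside its range is refused whole. "gripper" is the finger opening in cm, from 0 to 8.76, set as the call begins (left out, the last holds). The fingers move at their own pace and stop on an object; the grip force is fixed at half the most. Time passes only in rows, so rows that do not move let the fingers close. It gives the time, the measured TCP pose, the force and the opening at its end, in the units of the state.
- ctrl.get_obs(): the state, without advancing time (a new reading comes with each control period).
- ctrl.snapshot(name): name is "scene" or "top" or "wrist"; returns a dict with "image" (480x640x3 uint8, red, green, blue), "mtx" (3x3 intrinsics, pixels), "position" and "orientation" of the camera in the world; the wrist camera has in their place "hand_eye" (4x4, takes a point from camera to tool coordinates, whose origin is the TCP and whose axes are the flange's). Camera axes: x right, y up, looking along -z (the intrinsics and any distortion apply to the point x, -y, -z); pixel columns grow to the right and rows downward; lengths in m; the calibration is good to about 2 mm. A picture is of the moment at which its call begins: read the wrist's pose just before it. There is no depth.
- ctrl.close_job(): hands the job in, once; it reports no verdict.
Trained networks look in the newest picture that a camera, given by its name, has taken for a name from the list of things; names that differ only in an ending like _2 or _b are one class to them, and where a whole thing is asked for, a point or a joint stands for the part that bears it (a point fixed in the world has none). Each returns a list of dicts, best first, with "confidence" (0 to 1); they miss things now and then, are a little off and sometimes report something else, mostly with a low value. They report only what shows in the picture. A call takes as long as a camera call. They do not tell look-alikes from the thing itself.
- ctrl.search_frame(camera, query): "position" ([column, row] as shares, 0 to 1, of the picture: columns of its width, rows of its height, amid what is visible of it).
- ctrl.regions_of(camera, query): "mask" (480x640 bool, what is visible of it) and "position" ([column, row] as shares, 0 to 1, of the picture: columns of its width, rows of its height, amid what is visible of it).
The state is a dict: "clock": time; "joint_pos": joint angles; "qvel": joint speeds; "tau": joint torques, N m; "tool_pos": TCP position; "orientation": TCP orientation; "force": force on the tool from outside, world axes, zero at the start; "moment": the same for the moment, N m; "opening": finger opening in m.
Only numpy, scipy, OpenCV 4.12 (cv2) and the standard library are available. Lean on these libraries where they do the work, as an engineer would, in place of code of your own. Each camera call takes 0.05 s, during which the arm holds its last target.

TASK

Fit the filter cartridge (the black part with the flat finger bar on top and two side lugs below) into the keyhole socket on top of the make-up airbrush compressor: put its lugs through the slots, push it down against the spring until its flange is home on the collar, and turn it a full quarter turn clockwise (seen from above) against the return spring. Nothing latches it: finish while still gripping the bar, holding the cartridge pressed home and fully turned. Leave the other things on the table where they are.

Things in the scene. Friction and masses are not known exactly. Their poses are not given: they have to be found in the camera images.
- cartridge_grip (a point): Grip point of the loose black filter cartridge: on its axis, mid-bar, 50 mm above its underside, 14 mm below its top. z up; x along the finger bar and the lugs (parallel; a half turn makes no difference). Grip the bar across its 16 mm thickness (along y) from above, fingertips less than 24 mm below this point as the wider flange is there. Stands upright on the table.
- cartridge: The same cartridge, origin under its centre, about 0.12 kg. Upwards: aluminium stem, diameter 30 mm, 20 mm tall, with two opposite lugs at its foot (50 mm long over both, 10 wide, 7 tall, along x); black flange, diameter 60 mm, at 20 to 26 mm; black finger bar 54 mm long (x), 16 thick (y), at 26 to 64 mm.
- socket (a point): Centre of the keyhole, at the top face of the collar, about 130 mm above the table; z up, x along the two entry slots (a half turn makes no difference). Opening 35 mm across, slots 14 mm wide reaching 28 mm from the centre, plate 8 mm thick, open below, where alone the lugs can turn. Flange on the collar: grip point 30 mm above this point; lugs clear the plate at 35 mm, meet the spring at 36 mm.
- compressor: The airbrush compressor, fixed: a grey box 150 x 250 mm, 88 mm tall, origin at table height 130 mm below the keyhole centre, same axes as the socket. On it the aluminium collar, 82 mm square, top at 130 mm, and beside that, along +y, a black ribbed motor drum. Nothing is higher than the collar.
- plunger (a joint): Travel of the spring under the socket in m: 0 up, grows as the cartridge presses it down, about 0.006 when the flange is on the collar; resists with 6 N at first, 9.6 N at 0.006 m.
- carrier (a joint): Turn of the spring-loaded carrier inside the socket that takes the lugs, in rad: 0 at rest (lined up with the slots), grows clockwise seen from above, stop at 1.5; about 0.1 rad of play to the lugs, so it reads about 1.48 when the cartridge is turned a full quarter. Resists with 0.05 N m at 0, 0.125 N m at 1.5, and turns back if let go.
- round_plug: Black plug of the same make with a round knob 32 mm across and no lugs, flange 56 mm, 44 mm tall; bystander; origin under its centre.
- compact: Black powder compact, 60 mm across, 14 mm tall; bystander; origin under its centre.
- cream_jar: Small glass jar with black cap, 50 mm across, 38 mm tall; bystander; origin under its centre.
- foundation: Slim amber foundation bottle, 38 mm across, 105 mm tall, at the far side; bystander; origin under its centre.
- brush_cup: Clear cup 68 mm across, 90 mm tall, with brushes to 155 mm, at the near right; bystander; origin under its centre.
- lipstick: Black lipstick tube 20 mm across, 70 mm long, lying near the robot; bystander; origin under its centre.
Mind the look-alikes: they are no part of the job. Leave any orange look-alike of the cartridge alone.

How it is judged (in metres and radians):
On the way, in this order (a step that is already met when the one before it is completed fails the run):
1. the lugs are pushed down through the slots against the spring, before turning (z of cartridge_grip in the frame of socket below 0.0358 m and horizontal distance between cartridge_grip and socket below 0.006 m and value of joint carrier below 0.6 rad), for 0.05 s.
2. the cartridge is turned a quarter turn and pressed home (z of cartridge_grip in the frame of socket between 0.025 and 0.0335 m and horizontal distance between cartridge_grip and socket below 0.006 m and angle between cartridge_grip's own z axis and vertical below 0.12 rad and value of joint carrier above 1.25 rad and value of joint plunger above 0.0025 m and angle between the x axis of cartridge_grip and the y axis of socket, either way round below 0.3 rad), for 0.2 s.
At the end, for the whole second after the job is handed in: The cartridge is in the socket, centred within 6 mm and upright within 0.12 rad, its flange no more than 3.5 mm off the collar (spring pressed at least 2.5 mm), turned within 0.3 rad of a quarter turn with the carrier beyond 1.25 rad, still, and gripped by the fingers with more than 2 N (all of step 2 and contact force between the fingers and cartridge above 2 N and linear speed of cartridge below 0.02 m/s); the arm keeps its last pose, push and grip.
It fails at once if a bystander is pushed away or knocked over (distance of any of round_plug, compact, cream_jar, foundation, brush_cup, lipstick from where it was at the start of the episode above 0.03 m or angle between any of round_plug, compact, cream_jar, foundation, brush_cup's own z axis and vertical above 0.5 rad).
It also fails if it takes over 43 s, if anything falls off the work surface, if the arm or the gripper's body presses on something with over 40 N, if the wrist force passes 120 N, or if a joint passes its speed limit or range.

## Working session

There is one attempt and no reset: what is moved stays moved. The work goes in short steps, Python scripts to look and compute and a tool call to move; the robot and the scene stay as the last step left them, time stands still between calls to the robot, and variables do not carry over. Pictures are saved under pics/ and viewed, and the job is handed in when it is done.

Besides the shell and the picture viewer there is one more tool, called after ">>>" as a command line: name --argument value ..., lists and objects as JSON in quotes. jog_arm: Moves the arm, as the interface text tells. Its arguments: {"type":"object","properties":{"commands":{"type":"array"},"gripper":{"type":"number"}},"required":["commands"]}

```bash
mkdir -p pics; ls
cat > h.py <<'E'
from plant import ctrl
import numpy as np, cv2
from scipy.spatial.transform import Rotation as R
def save(s,n): cv2.imwrite('pics/'+n+'.png',cv2.cvtColor(s['image'],cv2.COLOR_RGB2BGR))
E
python3 - <<'E'
from h import *
print(ctrl.get_obs())
for c in ['scene','top']:
    s=ctrl.snapshot(c); save(s,c+'0')
    print(c,s['mtx'],s['position'],s['orientation'],[k for k in s])
    np.save(c+'0.npy',s,allow_pickle=True)
    for q in ['cartridge','compressor','socket','round_plug']:
        print(q,[(np.round(np.array(d['position'])*[640,480],1),round(d['confidence'],2)) for d in ctrl.search_frame(c,q)])
E
```

```text
pics
{'clock': 0.0, 'joint_pos': array([-5.28795660e+01,  2.05929635e+01,  6.32350681e-01, -2.08576231e-02,
       -7.01362851e+01, -1.65076437e+01]), 'qvel': array([-0.04109526,  0.0160048 , -0.06694731,  0.00981875,  0.04354955,
       -0.09801031]), 'tau': array([-2.57476012e-05, -5.82713449e+01,  2.93054062e+01,  6.99748322e+00,
        6.92470014e-03, -2.23899474e-04]), 'tool_pos': array([ 0.23743798, -0.63131894,  0.22559232]), 'orientation': array([ 1.79901524e+02, -8.73663930e-03, -1.59394306e+02]), 'force': array([ 0.56224276,  0.11128531, -0.25491604]), 'moment': array([-0.02737051,  0.01045979, -0.01229905]), 'opening': 0.08787971577507463}
scene [[457.56158812   0.         315.37147485]
 [  0.         457.56158812 233.43094746]
 [  0.           0.           1.        ]] [ 1.02094736 -0.41714414  0.82615569] [39.00393036  0.4293091  55.47501438] ['image', 'mtx', 'position', 'orientation']
cartridge [(array([347.4, 275.4]), 0.86), (array([336.2, 354.4]), 0.77), (array([317.5, 301.6]), 0.65)]
compressor []
socket [(array([416.4, 178.7]), 0.9)]
round_plug [(array([211. , 284.1]), 0.79)]
top [[530.3502988    0.         319.41281766]
 [  0.         530.3502988  240.27938676]
 [  0.           0.           1.        ]] [ 0.41879565 -0.11130385  1.14267423] [  7.30166448   0.28090154 -90.84440639] ['image', 'mtx', 'position', 'orientation']
cartridge [(array([295.4, 213.2]), 0.79), (array([352.7, 155.1]), 0.69)]
compressor []
socket [(array([153.4, 274.4]), 0.98), (array([340.5, 207.5]), 0.27)]
round_plug [(array([414.6, 285.4]), 0.72)]
```

View pics/scene0.png

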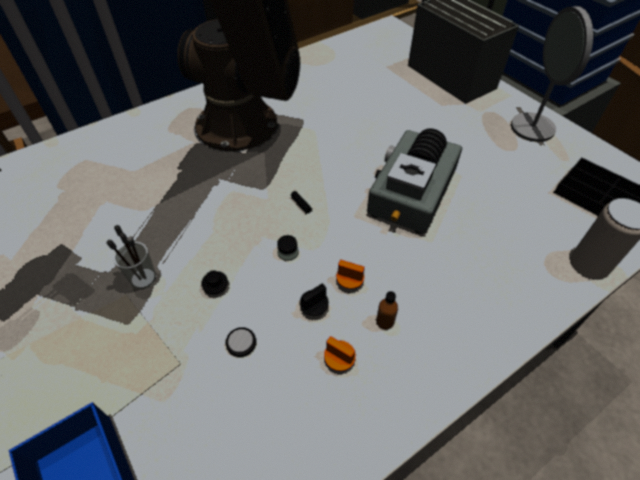

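View pics/top0.png

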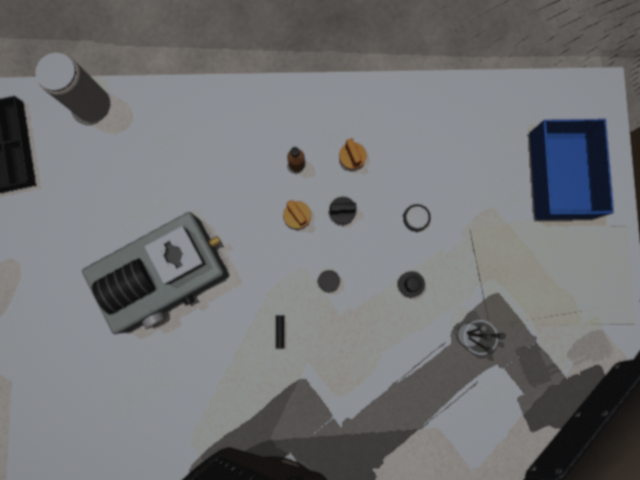

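Run:
```python
import cv2,numpy as np
t=cv2.imread('pics/top0.png'); s=cv2.imread('pics/scene0.png')
a=cv2.resize(t[110:260,240:400],None,fx=4,fy=4,interpolation=cv2.INTER_CUBIC)
cv2.imwrite('pics/topcrop.png',a[:600,:800])
cv2.imwrite('pics/topsock.png',cv2.resize(t[200:350,60:240],None,fx=4,fy=4,interpolation=cv2.INTER_CUBIC))
cv2.imwrite('pics/scenecrop.png',cv2.resize(s[240:390,250:430],None,fx=4,fy=4,interpolation=cv2.INTER_CUBIC))
```

```text
(no output)
```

View pics/topcrop.png

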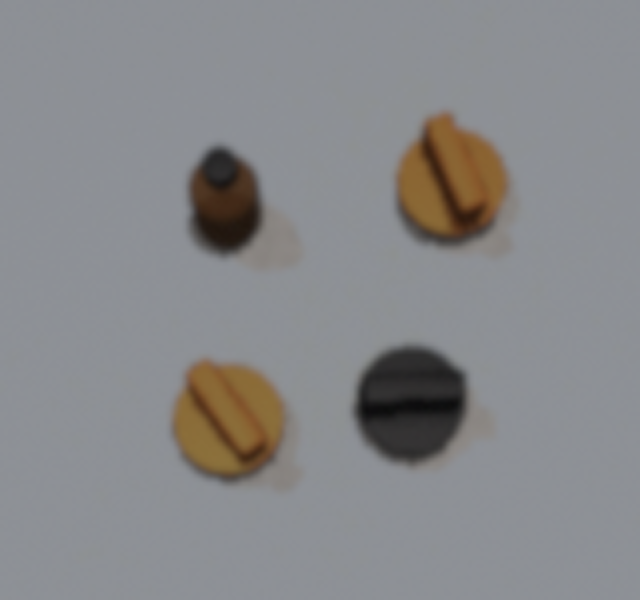

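View pics/topsock.png

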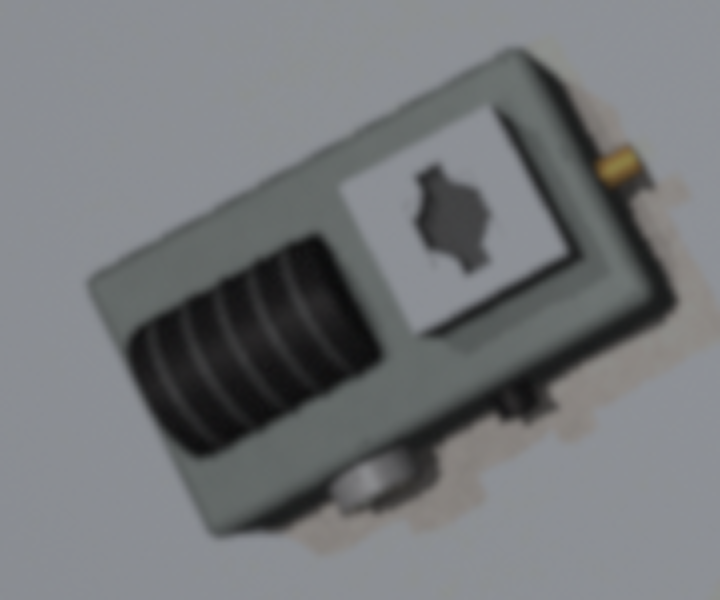

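View pics/scenecrop.png

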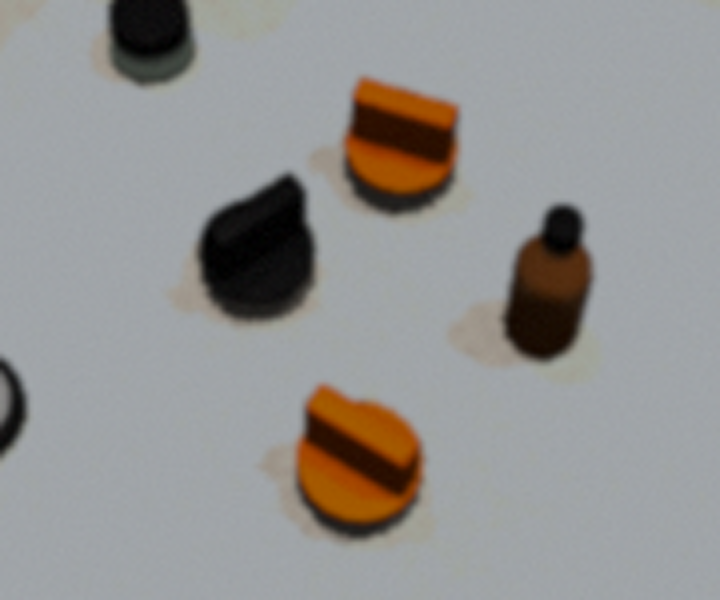

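The black bar part at top (343,211) / scene (315,301) is the cartridge. The two orange ones, at top (296,215) and (353,155), are look-alikes, and the plug at top (411,284) has a round knob. The socket is at top (173,254).

```bash
cat >> h.py <<'E'
def ray(s,uv,z):
    K=s['mtx'];u,v=uv
    d=np.array([(u-K[0,2])/K[0,0],-(v-K[1,2])/K[1,1],-1.])
    M=R.from_euler('xyz',s['orientation'],degrees=True).as_matrix()
    d=M@d; p=np.array(s['position']); return p+d*(z-p[2])/d[2]
def proj(s,P):
    M=R.from_euler('xyz',s['orientation'],degrees=True).as_matrix()
    c=M.T@(np.array(P)-s['position']); K=s['mtx']
    return np.array([K[0,2]+K[0,0]*c[0]/-c[2],K[1,2]+K[1,1]*c[1]/c[2]])
E
python3 - <<'E'
from h import *
t=np.load('top0.npy',allow_pickle=True).item(); s=np.load('scene0.npy',allow_pickle=True).item()
c=lambda x,y:(240+(x-1.5)/4,110+(y-1.5)/4)
k=lambda x,y:(60+(x-1.5)/4,200+(y-1.5)/4)
e=lambda x,y:(250+(x-1.5)/4,240+(y-1.5)/4)
print('flange top',ray(t,c(411,403),.026))
for n,p in dict(L=(360,385),Rr=(465,385),mid=(412,385)).items(): print('bar',n,ray(t,c(*p),.064))
# scene: bar top ends
for p in [(212,232),(292,182)]: print('scene bar top end',ray(s,e(*p),.064))
print('sc flange',ray(s,e(258,252),.026))
C=[(340,186),(491,104),(579,256),(415,334)]
W=[ray(t,k(*p),.130) for p in C]
print('collar',np.round(W,4),np.mean(W,0),[np.linalg.norm(W[i]-W[i-1]) for i in range(4)])
print('slots',ray(t,k(428,172),.13),ray(t,k(477,267),.13),'ctr',ray(t,k(453,219),.13))
for d in [W[1]-W[0],W[2]-W[3],W[1]-W[2],W[0]-W[3],ray(t,k(428,172),.13)-ray(t,k(477,267),.13)]: print(np.degrees(np.arctan2(d[1],d[0])))
for cam,z in ((t,'top'),(s,'scene')):
  for q in ['lipstick','brush_cup','round_plug','compact','cream_jar','foundation']:
    d=ctrl.search_frame(z,q)
    if d: print(z,q,ray(cam,np.array(d[0]['position'])*[640,480],.02).round(3))
E
```

```text
flange top [ 0.62563479 -0.15797083  0.026     ]
bar L [ 0.62845493 -0.13022154  0.064     ]
bar Rr [ 0.62760361 -0.18446965  0.064     ]
bar mid [ 0.62803328 -0.15709061  0.064     ]
scene bar top end [ 0.62614108 -0.18226675  0.064     ]
scene bar top end [ 0.62489985 -0.13433764  0.064     ]
sc flange [ 0.62927264 -0.15801261  0.026     ]
collar [[0.5424 0.2284 0.13  ]
 [0.5813 0.1564 0.13  ]
 [0.5069 0.1128 0.13  ]
 [0.4708 0.1907 0.13  ]] [0.52534384 0.17208099 0.13      ] [np.float64(0.08100524191038468), np.float64(0.08184316251235586), np.float64(0.0861723669223139), np.float64(0.08580420676525045)]
slots [0.54858023 0.18616499 0.13      ] [0.50235955 0.16166398 0.13      ] ctr [0.52564012 0.1736432  0.13      ]
-61.681283354699694
-65.09970641308536
30.353091434823583
27.788698135152682
27.927503239495348
top lipstick [ 0.37  -0.022  0.02 ]
top brush_cup [ 0.359 -0.435  0.02 ]
top round_plug [ 0.464 -0.307  0.02 ]
top compact [ 0.738 -0.06   0.02 ]
top cream_jar [ 0.478 -0.128  0.02 ]
top foundation [ 0.734 -0.06   0.02 ]
scene lipstick [ 0.38  -0.015  0.02 ]
scene brush_cup [ 0.319 -0.419  0.02 ]
scene round_plug [ 0.467 -0.308  0.02 ]
scene compact [ 0.615 -0.321  0.02 ]
scene cream_jar [ 0.477 -0.127  0.02 ]
scene foundation [ 0.73  -0.051  0.02 ]
```

>>> jog_arm --commands '[{"roll": -0.135},{"roll": -0.135},{"roll": -0.135},{"roll": -0.135},{"roll": -0.135},{"roll": -0.135},{"roll": -0.135},{"roll": -0.135},{"roll": -0.13}]' --gripper 8.7

```text
validation failed for argument at $.co...
```

>>> jog_arm --commands '[{"x": 0,"y": 0,"z": 0,"roll": -0.135},{"x": 0,"y": 0,"z": 0,"roll": -0.135},{"x": 0,"y": 0,"z": 0,"roll": -0.135},{"x": 0,"y": 0,"z": 0,"roll": -0.135},{"x": 0,"y": 0,"z": 0,"roll": -0.135},{"x": 0,"y": 0,"z": 0,"roll": -0.135},{"x": 0,"y": 0,"z": 0,"roll": -0.135},{"x": 0,"y": 0,"z": 0,"roll": -0.135},{"x": 0,"y": 0,"z": 0,"roll": -0.13}]' --gripper 8.7

```text
clock: 2.0
tool_pos: [0.2376, -0.6317, 0.2266]
orientation: [180.0, 0.0, -89.7]
force: [-0.1, 0.8, -0.4]
opening: 0.0872
```

>>> jog_arm --commands '[{"x": -2.0,"y": -1.6,"z": 0,"roll": 0},{"x": -3.6,"y": -3.0,"z": 0,"roll": 0},{"x": -3.6,"y": -3.0,"z": 0,"roll": 0},{"x": -3.6,"y": -3.0,"z": 0,"roll": 0},{"x": -3.6,"y": -3.0,"z": 0,"roll": 0},{"x": -3.6,"y": -3.0,"z": 0,"roll": 0},{"x": -3.6,"y": -3.0,"z": 0,"roll": 0},{"x": -3.6,"y": -3.0,"z": 0,"roll": 0},{"x": -3.6,"y": -3.0,"z": 0,"roll": 0},{"x": -3.6,"y": -3.0,"z": 0,"roll": 0},{"x": -3.6,"y": -3.0,"z": 0,"roll": 0},{"x": -3.6,"y": -3.0,"z": 0,"roll": 0}]'

```text
clock: 3.2
tool_pos: [0.5851, -0.2144, 0.2269]
orientation: [-180.0, -0.0, -90.0]
force: [0.9, -0.5, 0.2]
opening: 0.0871
```

>>> jog_arm --commands '[{"x": -3.6,"y": -3.0,"z": 0,"roll": 0},{"x": -2.0,"y": -1.4,"z": 0,"roll": 0},{"x": 0,"y": 0,"z": 0,"roll": 0},{"x": 0,"y": 0,"z": 0,"roll": 0}]'

```text
clock: 3.6
tool_pos: [0.6281, -0.1596, 0.2262]
orientation: [180.0, -0.0, -90.0]
force: [-0.1, -0.1, 1.2]
opening: 0.0869
```

Run:
```python
from h import *
o=ctrl.get_obs();s=ctrl.snapshot('wrist');save(s,'w1');s['obs']=o;np.save('w1.npy',s,allow_pickle=True)
print(o['clock'],o['tool_pos'],o['orientation'],o['joint_pos'],s['mtx'],s['hand_eye'],s.keys())
```

```text
3.6 [ 0.62813775 -0.15963003  0.22620259] [ 1.79958597e+02 -4.08188490e-03 -8.99842076e+01] [ 2.95625803e+00  1.80757504e+01 -2.96833616e+00  2.09158289e-03
 -6.89974709e+01 -2.94121747e+00] [[343.81363608   0.         318.72867528]
 [  0.         343.81363608 239.48536649]
 [  0.           0.           1.        ]] [[-9.76658862e-04  9.67938802e-01  2.51184237e-01  6.78121134e-02]
 [ 9.99999336e-01  1.09904702e-03 -3.46964600e-04 -1.19233621e-04]
 [-6.11903786e-04  2.51183731e-01 -9.67939233e-01 -1.58829125e-01]
 [ 0.00000000e+00  0.00000000e+00  0.00000000e+00  1.00000000e+00]] dict_keys(['image', 'mtx', 'hand_eye', 'obs'])
```

View pics/w1.png

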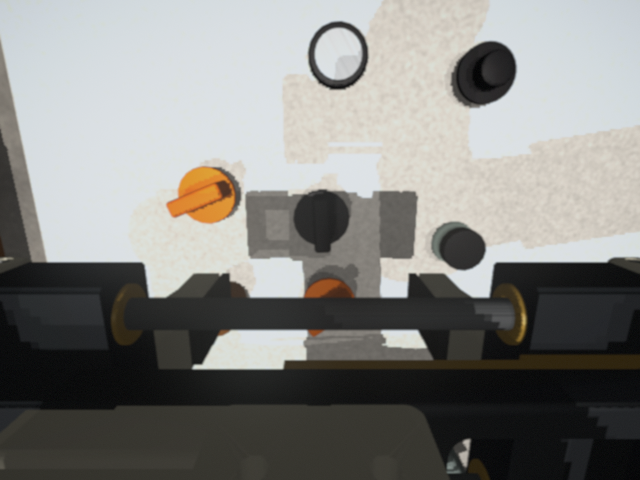

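Run:
```python
import cv2
t=cv2.imread('pics/w1.png')
cv2.imwrite('pics/w1c.png',cv2.convertScaleAbs(cv2.resize(t[180:265,270:370],None,fx=7,fy=7,interpolation=cv2.INTER_CUBIC),alpha=2))
```

```text
(no output)
```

View pics/w1c.png

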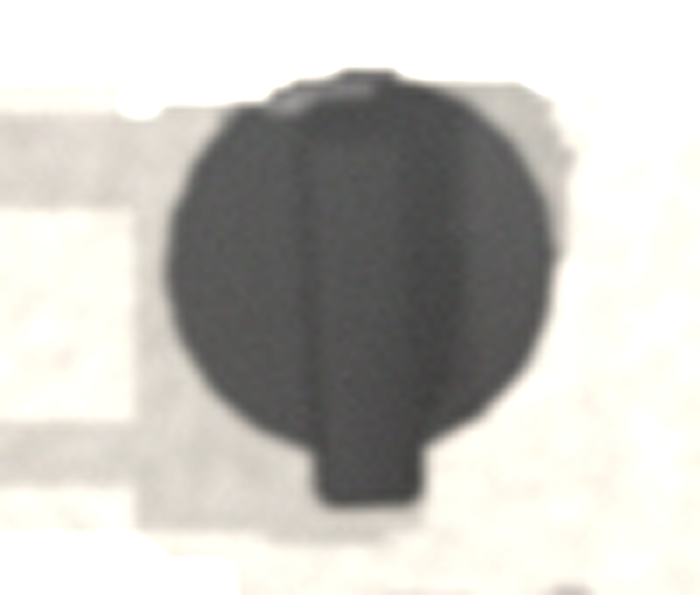

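```bash
cat >> h.py <<'E'
def wcam(s):
    o=s['obs'];T=np.eye(4);T[:3,:3]=R.from_euler('xyz',o['orientation'],degrees=True).as_matrix();T[:3,3]=o['tool_pos']
    C=T@s['hand_eye']
    return dict(mtx=s['mtx'],position=C[:3,3],orientation=R.from_matrix(C[:3,:3]).as_euler('xyz',degrees=True))
E
python3 - <<'E'
from h import *
s=np.load('w1.npy',allow_pickle=True).item();w=wcam(s)
c=lambda x,y:(270+(x-3)/7,180+(y-3)/7)
print('cam',w)
for p in [(317,490),(420,490),(368,503),(303,150),(407,150)]: print('bar',ray(w,c(*p),.064).round(4))
print('fl L/R',ray(w,c(168,265),.026).round(4),ray(w,c(553,265),.026).round(4),ray(w,c(360,265),.026).round(4))
# project model with hypothesised pose
for x,y in [(.626,-.158),(.628,-.158)]:
  print([((proj(w,(x,y+d,.064))-[270,180])*7+3).round(0) for d in (-.027,.027)], [((proj(w,(x+a,y+b,.026))-[270,180])*7+3).round(0) for a,b in ((.03,0),(-.03,0),(0,.03),(0,-.03))])
E
```

```text
cam {'mtx': array([[343.81363608,   0.        , 318.72867528],
       [  0.        , 343.81363608, 239.48536649],
       [  0.        ,   0.        ,   1.        ]]), 'position': array([ 0.62839045, -0.22743076,  0.38503642]), 'orientation': array([-1.45434508e+01, -7.64580946e-02,  1.79959828e+02])}
bar [ 0.6318 -0.134   0.064 ]
bar [ 0.6175 -0.134   0.064 ]
bar [ 0.6247 -0.1321  0.064 ]
bar [ 0.6335 -0.1814  0.064 ]
bar [ 0.6196 -0.1814  0.064 ]
fl L/R [ 0.6547 -0.1585  0.026 ] [ 0.5963 -0.1584  0.026 ] [ 0.6255 -0.1585  0.026 ]
[array([359., 123.]), array([359., 511.])] [array([159., 268.]), array([555., 268.]), array([357., 459.]), array([357.,  69.])]
[array([344., 123.]), array([344., 511.])] [array([146., 268.]), array([542., 268.]), array([344., 459.]), array([344.,  69.])]
```

>>> jog_arm --commands '[{"x": -0.1,"y": 0.26,"z": 2,"roll": 0},{"x": 0,"y": 0,"z": 3.5,"roll": 0},{"x": 0,"y": 0,"z": 4,"roll": 0},{"x": 0,"y": 0,"z": 4,"roll": 0},{"x": 0,"y": 0,"z": 3,"roll": 0},{"x": 0,"y": 0,"z": 1.7,"roll": 0},{"x": 0,"y": 0,"z": 1.0,"roll": 0},{"x": 0,"y": 0,"z": 0,"roll": 0},{"x": 0,"y": 0,"z": 0,"roll": 0}]'

```text
clock: 4.55
tool_pos: [0.626, -0.1598, 0.0356]
orientation: [-179.9, -0.0, -90.1]
force: [0.1, -0.0, 2.5]
opening: 0.087
```

>>> jog_arm --commands '[{"x": 0,"y": 0,"z": 0,"roll": 0},{"x": 0,"y": 0,"z": 0,"roll": 0},{"x": 0,"y": 0,"z": 0,"roll": 0},{"x": 0,"y": 0,"z": 0,"roll": 0},{"x": 0,"y": 0,"z": 0,"roll": 0},{"x": 0,"y": 0,"z": 0,"roll": 0},{"x": 0,"y": 0,"z": 0,"roll": 0},{"x": 0,"y": 0,"z": 0,"roll": 0}]' --gripper 0.5

```text
clock: 5.35
tool_pos: [0.6255, -0.1592, 0.0345]
orientation: [180.0, -0.0, -90.1]
force: [0.2, -0.1, 0.9]
opening: 0.0287
```

>>> jog_arm --commands '[{"x": 0,"y": 0,"z": 0,"roll": 0},{"x": 0,"y": 0,"z": 0,"roll": 0},{"x": 0,"y": 0,"z": 0,"roll": 0},{"x": 0,"y": 0,"z": 0,"roll": 0}]'

```text
clock: 5.75
tool_pos: [0.6255, -0.1592, 0.0345]
orientation: [-180.0, 0.0, -90.1]
force: [0.6, -0.2, -0.1]
opening: 0.0161
```

>>> jog_arm --commands '[{"x": 0,"y": 0,"z": -1,"roll": 0},{"x": 0,"y": 0,"z": -3,"roll": 0},{"x": 0,"y": 0,"z": -4,"roll": 0},{"x": 0,"y": 0,"z": -4,"roll": 0},{"x": 0,"y": 0,"z": -4,"roll": 0},{"x": 0,"y": 0,"z": -2.5,"roll": 0},{"x": 0,"y": 0,"z": -1.5,"roll": 0},{"x": 0,"y": 0,"z": 0,"roll": 0},{"x": 0,"y": 0,"z": 0,"roll": 0},{"x": 0,"y": 0,"z": 0,"roll": 0}]'

```text
clock: 6.75
tool_pos: [0.6246, -0.159, 0.2331]
orientation: [179.9, 0.0, -90.1]
force: [0.2, 1.1, -1.7]
opening: 0.0159
```

Run:
```python
from h import *
o=ctrl.get_obs();s=ctrl.snapshot('wrist');save(s,'w2');s['obs']=o;np.save('w2.npy',s,allow_pickle=True)
print(o['clock'],o['tool_pos'],o['orientation'],o['force'],o['opening'])
t=s['image'][:,:,::-1]
cv2.imwrite('pics/w2c.png',cv2.convertScaleAbs(cv2.resize(t[220:420,230:410],None,fx=3,fy=3,interpolation=cv2.INTER_CUBIC),alpha=2))
```

```text
6.75 [ 0.62464125 -0.15901713  0.23309766] [ 1.79863449e+02  2.07273015e-02 -9.00691786e+01] [ 0.24557433  1.08298107 -1.73861524] 0.015925618134450138
```

View pics/w2.png

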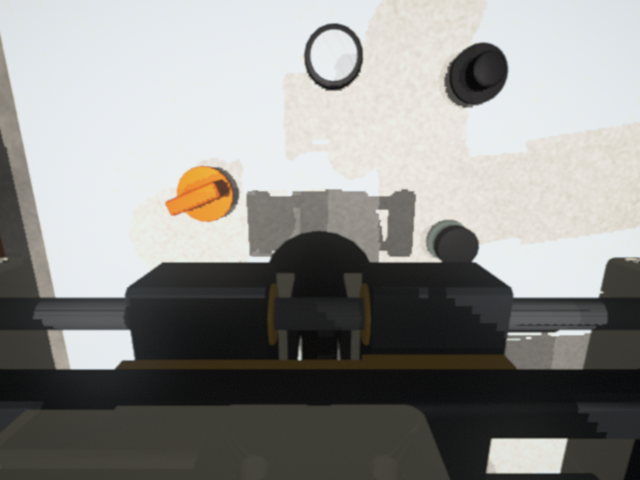

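View pics/w2c.png

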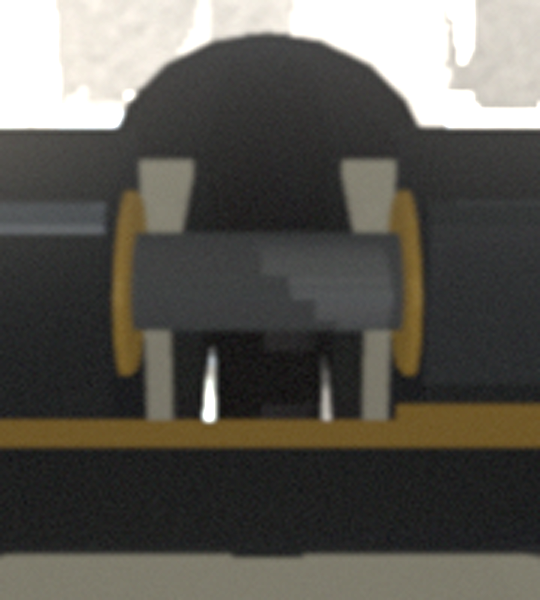

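Run:
```python
from h import *
s=np.load('w2.npy',allow_pickle=True).item()
g=cv2.cvtColor(s['image'],cv2.COLOR_RGB2GRAY).astype(int)
for c in (314,317,320,323): print(c,g[224:242,c])
for r in (240,246,252): print(r,g[r,265:285],g[r,355:375])
H=s['hand_eye'];K=s['mtx']
def pt(P):
    c=H[:3,:3].T@(np.array(P)-H[:3,3]); return np.array([K[0,2]+K[0,0]*c[0]/-c[2],K[1,2]+K[1,1]*c[1]/c[2]])
for a in (-60,-45,-30,0,30,45,60):
  a=np.radians(a); print([pt((dx+.03*np.cos(a),.03*np.sin(a),.0145)).round(1) for dx in (-.003,0,.003)])
```

```text
314 [116 114 112 113 115 115 102  72  43  35  36  35  34  33  34  34  33  33]
317 [115 115 116 116 118 114  96  63  39  35  36  35  35  35  32  33  32  31]
320 [118 118 120 121 120 114  96  61  39  35  36  36  34  36  33  32  32  31]
323 [120 119 119 119 121 120 109  73  42  35  34  35  34  32  34  33  33  34]
240 [117 119 120 121 119 117 117 117 117 117 119 119 119 120 120 121 122 121
 119 113] [143 146 148 148 148 147 147 146 146 143 143 143 142 139 139 138 138 139
 139 141]
246 [119 117 116 118 118 119 117 117 116 115 117 119 119 112  95  72  50  38
  34  35] [ 32  39  62  96 122 141 147 147 146 144 142 142 141 140 141 140 141 142
 143 143]
252 [118 117 116 114 114 118 144 175 164 120  69  40  33  33  32  33  33  33
  33  32] [ 31  31  30  31  30  31  29  39  61  92 120 136 142 143 143 144 144 144
 141 142]
[array([269.7, 259.4]), array([269.5, 253.9]), array([269.3, 248.5])]
[array([278.4, 248.1]), array([278.2, 242.5]), array([278., 237.])]
[array([290. , 239.2]), array([289.9, 233.6]), array([289.8, 228. ])]
[array([318.8, 231.7]), array([318.8, 226. ]), array([318.8, 220.3])]
[array([347.6, 239.2]), array([347.8, 233.6]), array([347.9, 227.9])]
[array([359.3, 248. ]), array([359.5, 242.4]), array([359.6, 236.9])]
[array([368. , 259.3]), array([368.2, 253.8]), array([368.4, 248.3])]
```

>>> jog_arm --commands '[{"x": -1.4,"y": 0.9,"z": 0,"roll": 0},{"x": -3.0,"y": 1.8,"z": 0,"roll": 0},{"x": -3.4,"y": 2.1,"z": 0,"roll": 0},{"x": -3.4,"y": 2.1,"z": 0,"roll": 0},{"x": -3.4,"y": 2.1,"z": 0,"roll": 0},{"x": -3.4,"y": 2.1,"z": 0,"roll": 0},{"x": -3.4,"y": 2.1,"z": 0,"roll": 0},{"x": -3.4,"y": 2.1,"z": 0,"roll": 0},{"x": -2.6,"y": 1.6,"z": 0,"roll": 0},{"x": -1.6,"y": 1.0,"z": 0,"roll": 0},{"x": 0,"y": 0,"z": 0,"roll": 0}]'

```text
clock: 7.9
tool_pos: [0.4451, 0.1326, 0.2342]
orientation: [180.0, 0.0, -89.9]
force: [-0.8, -0.9, -1.5]
opening: 0.0159
```

>>> jog_arm --commands '[{"x": 0,"y": 0,"z": 0,"roll": -0.08},{"x": 0,"y": 0,"z": 0,"roll": -0.14},{"x": 0,"y": 0,"z": 0,"roll": -0.14},{"x": 0,"y": 0,"z": 0,"roll": -0.14},{"x": 0,"y": 0,"z": 0,"roll": -0.14},{"x": 0,"y": 0,"z": 0,"roll": -0.14},{"x": 0,"y": 0,"z": 0,"roll": -0.14},{"x": 0,"y": 0,"z": 0,"roll": -0.14},{"x": 0,"y": 0,"z": 0,"roll": -0.14},{"x": 0,"y": 0,"z": 0,"roll": -0.14},{"x": 0,"y": 0,"z": 0,"roll": -0.14},{"x": 0,"y": 0,"z": 0,"roll": -0.14}]'

```text
clock: 9.1
tool_pos: [0.4465, 0.1305, 0.234]
orientation: [180.0, 0.1, 3.1]
force: [-0.2, 0.3, -2.0]
opening: 0.0158
```

>>> jog_arm --commands '[{"x": 0,"y": 0,"z": 0,"roll": -0.14},{"x": 0,"y": 0,"z": 0,"roll": -0.14},{"x": 0,"y": 0,"z": 0,"roll": -0.1},{"x": 0,"y": 0,"z": 0,"roll": -0.06},{"x": 0,"y": 0,"z": 0,"roll": 0},{"x": 0,"y": 0,"z": 0,"roll": 0}]'

```text
clock: 9.7
tool_pos: [0.4466, 0.1307, 0.2342]
orientation: [180.0, 0.0, 27.9]
force: [0.0, -0.6, -0.6]
opening: 0.0158
```

Run:
```python
from h import *
o=ctrl.get_obs();s=ctrl.snapshot('wrist');save(s,'w3');s['obs']=o;np.save('w3.npy',s,allow_pickle=True)
print(o['clock'],o['tool_pos'],o['orientation'],o['force'],o['opening'],o['joint_pos'])
```

```text
9.7 [0.44658798 0.13069103 0.23419325] [1.79993324e+02 4.15127416e-02 2.78504011e+01] [ 0.04497001 -0.60136171 -0.5641182 ] 0.01582437694144406 [ 4.06519223e+01  5.12953182e-02 -2.38937240e+01 -2.94012984e-03
 -6.60969409e+01  7.71996735e+01]
```

View pics/w3.png

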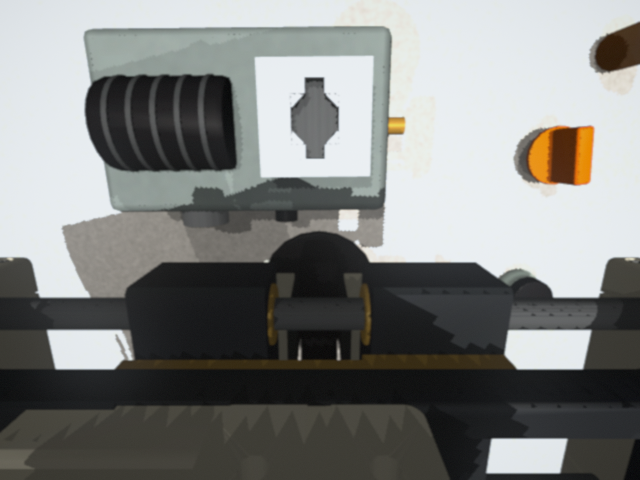

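Run:
```python
from h import *
s=np.load('w3.npy',allow_pickle=True).item();w=wcam(s)
img=s['image'];cv2.imwrite('pics/w3c.png',cv2.resize(img[45:190,240:390,::-1],None,fx=4,fy=4,interpolation=cv2.INTER_CUBIC))
g=cv2.cvtColor(img,cv2.COLOR_RGB2GRAY)
m=np.zeros_like(g);sub=g[48:186,246:382];m[48:186,246:382]=(sub>228)*255
print('levels',g[80,262:275],g[120,246:262],g[120,366:382])
n,l,st,ce=cv2.connectedComponentsWithStats(m)
i=1+np.argmax(st[1:,4]);mm=(l==i).astype(np.uint8);print(st[i])
cn=max(cv2.findContours(mm,cv2.RETR_EXTERNAL,cv2.CHAIN_APPROX_NONE)[0],key=cv2.contourArea)
ap=cv2.approxPolyDP(cn,6,True)[:,0];print(ap)
W=np.array([ray(w,p,.13) for p in ap.astype(float)]);print(W.round(4))
if len(W)==4:
  print(W.mean(0),[np.linalg.norm(W[j]-W[j-1]).round(4) for j in range(4)],[np.degrees(np.arctan2(*(W[j]-W[j-1])[1::-1])).round(2) for j in range(4)])
```

```text
levels [237 237 237 237 237 237 237 237 237 237 237 237 237] [159 159 158 159 158 158 158 159 158 159 161 185 223 236 238 238] [238 238 238 238 232 206 165 147 151 162 168 169 168 169 166 157]
[  256    57   117   120 10387]
[[256  58]
 [262 175]
 [367 175]
 [372  57]]
[[0.5406 0.2291 0.13  ]
 [0.4701 0.191  0.13  ]
 [0.507  0.121  0.13  ]
 [0.5787 0.1581 0.13  ]]
[0.5240838  0.17478019 0.13      ] [np.float64(0.0806), np.float64(0.0801), np.float64(0.0791), np.float64(0.0807)] [np.float64(118.25), np.float64(-151.62), np.float64(-62.21), np.float64(27.37)]
```

View pics/w3c.png

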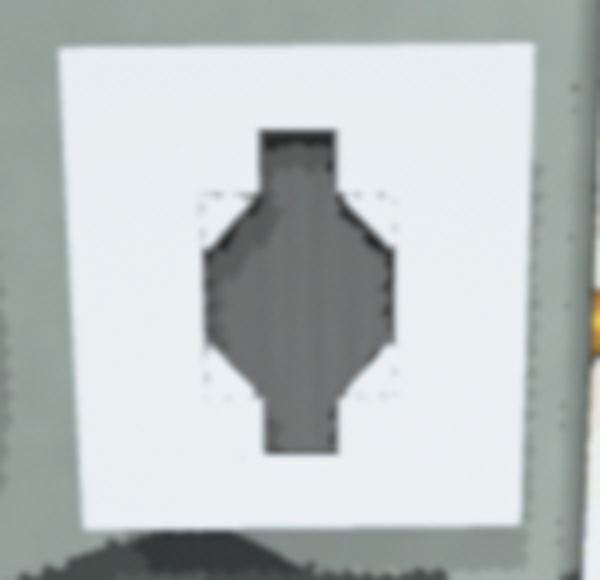

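Run:
```python
from h import *
s=np.load('w3.npy',allow_pickle=True).item();w=wcam(s)
k=lambda x,y:(240+(x-1.5)/4,45+(y-1.5)/4)
o=s['obs'];Rt=R.from_euler('xyz',o['orientation'],degrees=True).as_matrix()
P=[(259,130),(336,130),(338,454),(264,454),(204,297),(395,297), (59,47),(533,44),(521,525),(83,528)]
W=[ray(w,k(*p),.13) for p in P]
T=[(Rt.T@(p-o['tool_pos'])*1000).round(1) for p in W]
for a,b in zip(W,T): print(a.round(4),b)
print('slot ctr',np.mean(W[:4],0),np.mean(T[:4],0),'collar',np.mean(W[6:],0),np.mean(T[6:],0))
a=(W[0]+W[1]-W[2]-W[3]);print('yaw',np.degrees(np.arctan2(a[1],a[0])))
```

```text
[0.5454 0.1937 0.13  ] [116.9  -9.6 104.1]
[0.5517 0.1818 0.13  ] [116.8   3.9 104.1]
[0.5029 0.1554 0.13  ] [ 61.4   4.4 104.1]
[0.4964 0.1676 0.13  ] [ 61.4  -9.3 104.1]
[0.516  0.1898 0.13  ] [ 89.1 -19.9 104.1]
[0.5321 0.1593 0.13  ] [ 89.   14.7 104.1]
[0.541  0.2305 0.13  ] [130.1 -44.2 104.1]
[0.5797 0.158  0.13  ] [130.5  38.  104.1]
[0.5074 0.1187 0.13  ] [ 48.3  39.  104.2]
[0.4684 0.1916 0.13  ] [ 47.8 -43.6 104.2]
slot ctr [0.52407977 0.17461706 0.13      ] [ 89.125  -2.65  104.1  ] collar [0.52413828 0.17469373 0.13      ] [ 89.175  -2.7   104.15 ]
yaw 28.267815278981974
```

>>> jog_arm --commands '[{"x": 1.6,"y": -0.05,"z": 0,"roll": -0.006},{"x": 3.0,"y": -0.1,"z": 0.5,"roll": 0},{"x": 3.0,"y": -0.1,"z": 1.5,"roll": 0},{"x": 1.2,"y": 0,"z": 1.6,"roll": 0},{"x": 0.36,"y": -0.02,"z": 1.2,"roll": 0},{"x": 0,"y": 0,"z": 0,"roll": 0},{"x": 0,"y": 0,"z": 0,"roll": 0},{"x": 0,"y": 0,"z": 0,"roll": 0}]'

```text
clock: 10.55
tool_pos: [0.5262, 0.1768, 0.1877]
orientation: [-180.0, -0.1, 28.3]
force: [-0.7, 1.1, -1.6]
opening: 0.0158
```

Run:
```python
from h import *
o=ctrl.get_obs();print(o['clock'],o['tool_pos'],o['orientation'],o['force'])
for c in ['scene','top','wrist']:
    s=ctrl.snapshot(c); save(s,c+'4');s['obs']=o; np.save(c+'4.npy',s,allow_pickle=True)
    t=s['image'][:,:,::-1]
    if c=='scene': a=t[110:230,340:490]
    elif c=='top': a=t[190:340,80:240]
    else: continue
    cv2.imwrite('pics/'+c+'4c.png',cv2.convertScaleAbs(cv2.resize(a,None,fx=4,fy=4,interpolation=cv2.INTER_CUBIC),alpha=1.5))
```

```text
10.55 [0.52622091 0.17675167 0.18768252] [-1.79996989e+02 -8.91508914e-02  2.83187677e+01] [-0.65184754  1.11299755 -1.60371396]
```

View pics/scene4c.png

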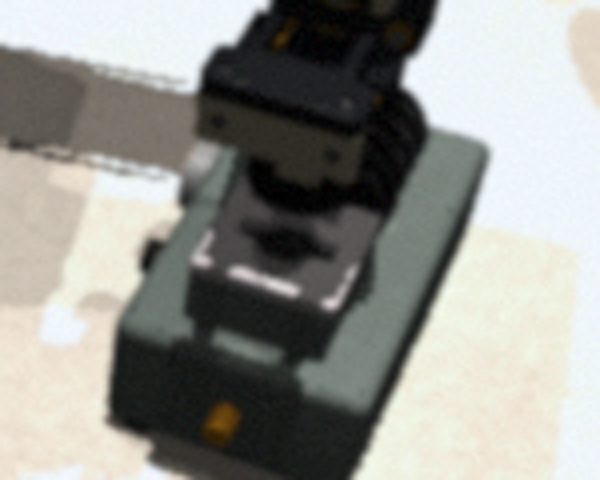

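View pics/top4c.png

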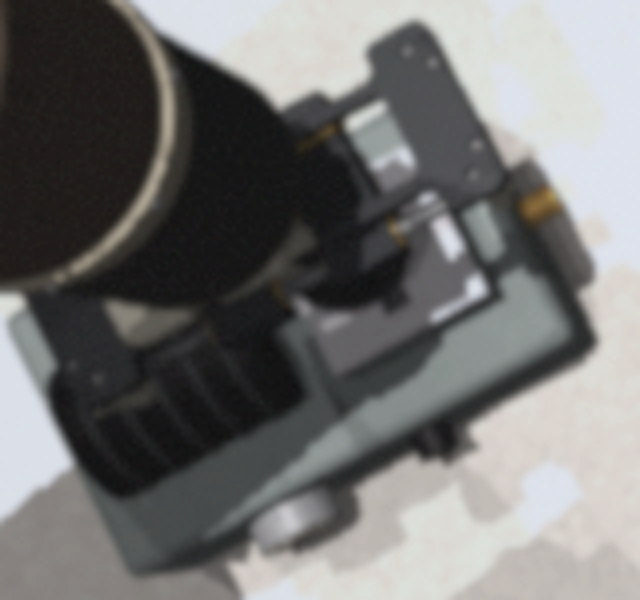

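View pics/wrist4.png

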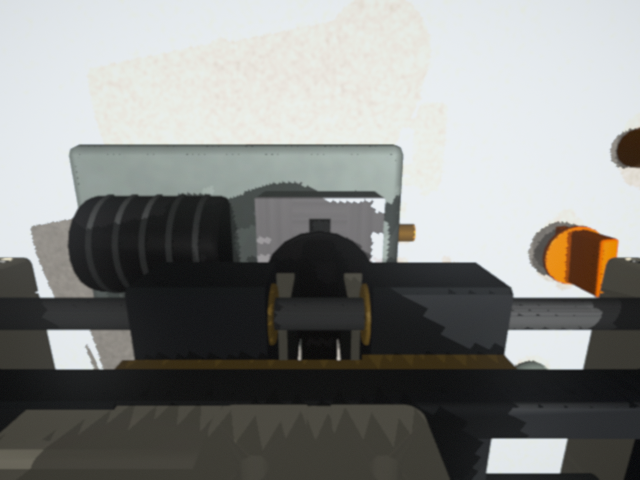

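Run:
```python
from h import *
s=np.load('wrist4.npy',allow_pickle=True).item()
t=s['image'][:,:,::-1]
cv2.imwrite('pics/w4c.png',cv2.convertScaleAbs(cv2.resize(t[180:280,240:400],None,fx=5,fy=5,interpolation=cv2.INTER_CUBIC),alpha=1.6))
for i in range(6):
    o=ctrl.get_obs();print(o['tool_pos'])
```

```text
[0.526248   0.17682234 0.18766512]
[0.526248   0.17682234 0.18766512]
[0.526248   0.17682234 0.18766512]
[0.526248   0.17682234 0.18766512]
[0.526248   0.17682234 0.18766512]
[0.526248   0.17682234 0.18766512]
```

View pics/w4c.png

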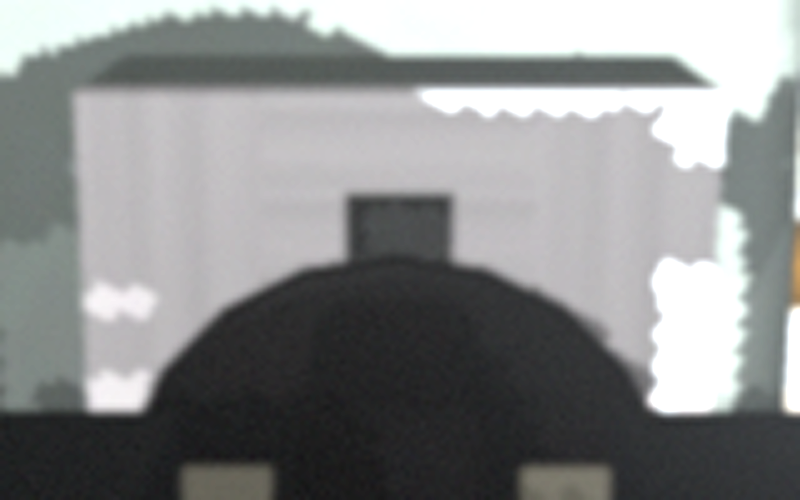

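Run:
```python
from h import *
s=np.load('wrist4.npy',allow_pickle=True).item()
H=s['hand_eye'];K=s['mtx']
def un(u,v,z):
    d=H[:3,:3]@np.array([(u-K[0,2])/K[0,0],-(v-K[1,2])/K[1,1],-1.]);p=H[:3,3];return (p+d*(z-p[2])/d[2])*1000
k=lambda x,y:(240+(x-2)/5,180+(y-2)/5)
for z in (.0557,.0577):
  for n,p in dict(cL=(74,87),cR=(722,87),sL=(348,196),sR=(452,196)).items(): print(z,n,un(*k(*p),z).round(1))
for z in (.0125,.0145): print('rim',un(*k(396,256),z).round(1),un(*k(150,410),z).round(1),un(*k(645,410),z).round(1))
```

```text
0.0557 cL [ 38.9 -39.8  55.7]
0.0557 cR [38.8 41.2 55.7]
0.0557 sL [25.  -5.7 55.7]
0.0557 sR [25.   7.5 55.7]
0.0577 cL [ 38.6 -40.2  57.7]
0.0577 cR [38.5 41.5 57.7]
0.0577 sL [24.6 -5.7 57.7]
0.0577 sR [24.6  7.6 57.7]
rim [27.3  0.4 12.5] [ 10.7 -25.4  12.5] [10.7 26.5 12.5]
rim [26.8  0.4 14.5] [ 10.1 -25.7  14.5] [10.  26.8 14.5]
```

>>> jog_arm --commands '[{"x": 0,"y": 0,"z": 1.0,"roll": 0},{"x": 0,"y": 0,"z": 0.9,"roll": 0},{"x": 0,"y": 0,"z": 0.2,"roll": 0},{"x": 0,"y": 0,"z": 0.2,"roll": 0},{"x": 0,"y": 0,"z": 0.2,"roll": 0},{"x": 0,"y": 0,"z": 0.1,"roll": 0},{"x": 0,"y": 0,"z": 0,"roll": 0}]'

```text
clock: 11.4
tool_pos: [0.5262, 0.1768, 0.1605]
orientation: [180.0, 0.0, 28.3]
force: [-0.1, -0.1, -2.3]
opening: 0.016
```

>>> jog_arm --commands '[{"x": 0,"y": 0,"z": 0.2,"roll": 0},{"x": 0,"y": 0,"z": 0.2,"roll": 0},{"x": 0,"y": 0,"z": 0.2,"roll": 0},{"x": 0,"y": 0,"z": 0.1,"roll": 0},{"x": 0,"y": 0,"z": 0,"roll": 0}]'

```text
clock: 11.9
tool_pos: [0.5261, 0.1767, 0.1533]
orientation: [180.0, 0.0, 28.3]
force: [0.8, 0.1, -1.4]
opening: 0.0158
```

>>> jog_arm --commands '[{"x": 0,"y": 0,"z": 0.2,"roll": 0},{"x": 0,"y": 0,"z": 0.2,"roll": 0},{"x": 0,"y": 0,"z": 0.2,"roll": 0},{"x": 0,"y": 0,"z": 0.1,"roll": 0},{"x": 0,"y": 0,"z": 0,"roll": 0},{"x": 0,"y": 0,"z": 0,"roll": 0}]'

```text
clock: 12.5
tool_pos: [0.5264, 0.1769, 0.1471]
orientation: [180.0, -0.0, 28.3]
force: [-2.9, -0.5, 5.8]
opening: 0.0158
```

>>> jog_arm --commands '[{"x": 0,"y": 0,"z": 0.1,"roll": 0},{"x": 0,"y": 0,"z": 0.1,"roll": 0},{"x": 0,"y": 0,"z": 0.05,"roll": 0},{"x": 0,"y": 0,"z": 0,"roll": 0},{"x": 0,"y": 0,"z": 0,"roll": 0}]'

```text
clock: 13.0
tool_pos: [0.5264, 0.1769, 0.1448]
orientation: [180.0, -0.0, 28.3]
force: [-2.5, 0.7, 7.6]
opening: 0.0158
```

>>> jog_arm --commands '[{"x": 0,"y": 0.02,"z": 0,"roll": 0.1},{"x": 0,"y": 0.02,"z": 0,"roll": 0.1},{"x": 0,"y": 0.02,"z": 0,"roll": 0.1},{"x": -0.01,"y": 0.02,"z": 0,"roll": 0.1},{"x": 0,"y": 0,"z": 0,"roll": 0},{"x": 0,"y": 0,"z": 0,"roll": 0}]'

```text
clock: 13.6
tool_pos: [0.5272, 0.176, 0.1451]
orientation: [180.0, -0.1, 5.4]
force: [-0.6, -1.8, 7.1]
opening: 0.0159
```

Run:
```python
from h import *
o=ctrl.get_obs();print(o['force'],o['moment'],o['tool_pos'],o['orientation'])
```

```text
[-0.55518846 -1.7562733   7.12385317] [-0.76237903  0.37391443  0.09182567] [0.52721556 0.17598565 0.14511725] [ 1.79996981e+02 -1.09206337e-01  5.42094968e+00]
```

>>> jog_arm --commands '[{"x": 0,"y": 0.02,"z": 0,"roll": 0.1},{"x": 0,"y": 0.02,"z": 0,"roll": 0.1},{"x": 0,"y": 0.02,"z": 0,"roll": 0.1},{"x": -0.01,"y": 0.02,"z": 0,"roll": 0.1},{"x": 0,"y": 0,"z": 0,"roll": 0},{"x": 0,"y": 0,"z": 0,"roll": 0}]'

```text
clock: 14.2
tool_pos: [0.5272, 0.1748, 0.1452]
orientation: [-180.0, -0.1, -17.5]
force: [1.8, -3.1, 7.2]
opening: 0.0161
```

Run:
```python
from h import *
o=ctrl.get_obs();print(o['force'],o['moment'],o['tool_pos'],o['orientation'])
```

```text
[ 1.75349985 -3.07509426  7.1914538 ] [-1.40330905  0.00932121  0.11157067] [0.52722346 0.17484733 0.14517778] [-1.79987000e+02 -1.19766908e-01 -1.74941247e+01]
```

>>> jog_arm --commands '[{"x": 0.02,"y": 0.04,"z": 0,"roll": 0.1},{"x": 0.02,"y": 0.04,"z": 0,"roll": 0.1},{"x": 0,"y": 0.02,"z": 0,"roll": 0.1},{"x": -0.01,"y": 0.02,"z": 0,"roll": 0.1},{"x": 0,"y": 0,"z": 0,"roll": 0},{"x": 0,"y": 0,"z": 0,"roll": 0}]'

```text
clock: 14.8
tool_pos: [0.5268, 0.1737, 0.1451]
orientation: [-180.0, -0.1, -40.4]
force: [0.1, -2.1, 7.0]
opening: 0.0156
```

Run:
```python
from h import *
o=ctrl.get_obs();print(o['force'],o['moment'],o['tool_pos'],o['orientation'])
```

```text
[ 0.10188494 -2.05546655  7.00175973] [-1.22079697  0.34976894  0.12471653] [0.52678433 0.17366166 0.14505758] [-1.79960530e+02 -8.91560057e-02 -4.04147653e+01]
```

>>> jog_arm --commands '[{"x": 0,"y": 0.02,"z": 0.02,"roll": 0.1},{"x": 0,"y": 0.02,"z": 0.02,"roll": 0.1},{"x": 0,"y": 0.02,"z": 0,"roll": 0.1},{"x": -0.01,"y": 0.01,"z": 0,"roll": 0.05},{"x": 0,"y": 0,"z": 0,"roll": 0},{"x": 0,"y": 0,"z": 0,"roll": 0}]'

```text
clock: 15.4
tool_pos: [0.526, 0.173, 0.1446]
orientation: [-180.0, -0.1, -60.5]
force: [-0.6, -3.0, 6.5]
opening: 0.0157
```

Run:
```python
from h import *
o=ctrl.get_obs();print(o['force'],o['moment'],o['tool_pos'],o['orientation'])
s=ctrl.snapshot('wrist');save(s,'w5')
s=ctrl.snapshot('scene');save(s,'s5')
cv2.imwrite('pics/s5c.png',cv2.convertScaleAbs(cv2.resize(s['image'][110:230,340:490,::-1],None,fx=4,fy=4,interpolation=cv2.INTER_CUBIC),alpha=2))
for i in range(3):
  ctrl.snapshot('top');o=ctrl.get_obs();print(o['force'],o['moment'],o['tool_pos'],o['orientation'])
```

```text
[-0.64764512 -2.99285092  6.46021909] [-1.51124382  0.43967523  0.17673729] [0.52596239 0.17297324 0.14456748] [-1.79974322e+02 -8.04288945e-02 -6.04653832e+01]
[-1.40328354 -3.88475     7.08834155] [-1.55402991  0.44048759  0.13746914] [0.52596151 0.17295952 0.14456515] [-1.79976294e+02 -8.08061169e-02 -6.04609204e+01]
[-0.98272373 -3.43092698  6.9478125 ] [-1.50465357  0.49636499  0.11986214] [0.52597942 0.17294746 0.14459244] [-1.79973908e+02 -8.20034000e-02 -6.04595540e+01]
[-1.23819146 -4.30058069  7.48599882] [-1.50728384  0.4771028   0.10585019] [0.52595504 0.17296074 0.14455403] [-1.79976706e+02 -8.07934274e-02 -6.04603641e+01]
```

View pics/w5.png

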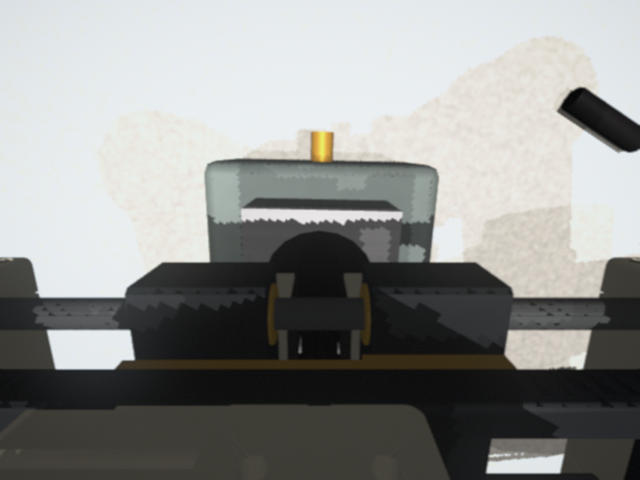

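View pics/s5c.png

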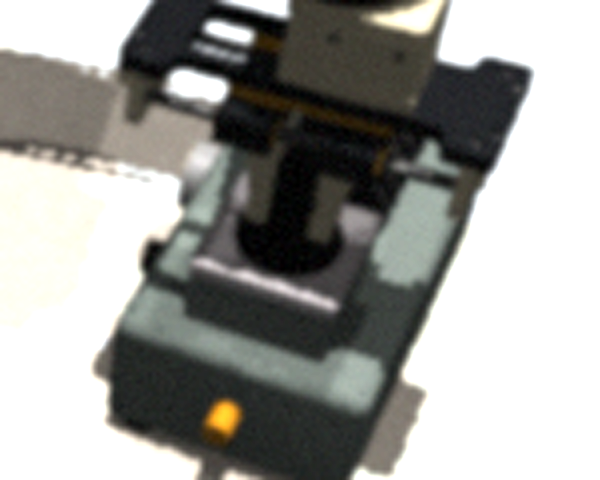

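Run:
```python
from h import *
s=np.load('wrist4.npy',allow_pickle=True).item();t=cv2.imread('pics/w5.png')
g=cv2.cvtColor(t,cv2.COLOR_BGR2GRAY).astype(int)
print(g[195:240,280],g[222:240,319]); print(g[215,234:250],g[215,396:410]);print(g[250,268:286],g[250,354:372])
H=s['hand_eye'];K=s['mtx']
def un(u,v,z):
    d=H[:3,:3]@np.array([(u-K[0,2])/K[0,0],-(v-K[1,2])/K[1,1],-1.]);p=H[:3,3];return (p+d*(z-p[2])/d[2])*1000
for r in (206,207,208,209): print(r,un(280,r,.0145).round(1))
print(un(241,214,.0145),un(402.5,214,.0145)); print([un(319,r,.0145).round(1) for r in (230,231,232)])
```

```text
[139 137 125  94  63  55  55  55  55  54  56  61  77 118 179 222 228 228
 229 229 229 230 230 229 212 159 103  79  76  77  76  77  77  77  78  79
  78  77  79  79  78  77  77  76  75] [127  99  83  76  76  75  77  73  60  40  30  28  30  28  29  27  26  27]
[169 168 169 167 161 152 161 193 218 224 224 224 224 224 225 225] [222 223 222 223 223 210 177 144 134 132 133 134 133 134]
[77 76 76 76 77 75 70 58 42 31 25 24 26 26 26 25 23 25] [ 25  24  25  26  25  25  30  45  69  91 105 111 110 111 111 111 110 110]
206 [ 39.7 -19.3  14.5]
207 [ 39.2 -19.3  14.5]
208 [ 38.7 -19.3  14.5]
209 [ 38.2 -19.3  14.5]
[ 35.6464443  -39.34172875  14.5       ] [35.56424385 43.20394169 14.5       ]
[array([27.2,  0.5, 14.5]), array([26.7,  0.5, 14.5]), array([26.2,  0.5, 14.5])]
```

>>> jog_arm --commands '[{"x": 0.03,"y": 0.04,"z": 0.04,"roll": 0.01},{"x": 0.02,"y": 0.04,"z": 0.04,"roll": 0.01},{"x": 0,"y": 0,"z": 0.02,"roll": 0.01},{"x": 0,"y": 0,"z": 0,"roll": 0},{"x": 0,"y": 0,"z": 0,"roll": 0},{"x": 0,"y": 0,"z": 0,"roll": 0},{"x": 0,"y": 0,"z": 0,"roll": 0}]'

```text
clock: 16.35
tool_pos: [0.526, 0.1728, 0.1445]
orientation: [-179.9, -0.1, -62.2]
force: [-2.6, -1.8, 12.1]
opening: 0.0159
```

Run:
```python
from h import *
for i in range(4):
  s=ctrl.snapshot('wrist');o=ctrl.get_obs();print(o['clock'],o['force'],o['moment'],o['tool_pos'],o['orientation'],o['opening'])
save(s,'w6')
s=ctrl.snapshot('scene');save(s,'s6')
cv2.imwrite('pics/s6c.png',cv2.convertScaleAbs(cv2.resize(s['image'][130:210,370:470,::-1],None,fx=7,fy=7,interpolation=cv2.INTER_CUBIC),alpha=3))
```

```text
16.4 [-2.30122799 -1.50989308 12.27430774] [-0.82293437  1.28725149  0.08978653] [0.52595081 0.17280502 0.14443091] [-1.79876998e+02 -5.79687658e-02 -6.21588755e+01] 0.015684702915602065
16.45 [-2.95814671 -1.80921872 12.70083751] [-0.81358567  1.3191636   0.09873948] [0.52594192 0.17278276 0.14441201] [-1.79878356e+02 -5.83731178e-02 -6.21581857e+01] 0.015937998797150323
16.5 [-2.58173883 -1.31798465 12.50077426] [-0.82249002  1.3071432   0.05340808] [0.5259665  0.17282308 0.14443459] [-1.79873701e+02 -5.63295585e-02 -6.21599097e+01] 0.015947340655114297
16.55 [-3.4002809  -2.25870101 12.86357041] [-0.777892    1.28234882  0.13024362] [0.52597842 0.17280806 0.1444654 ] [-1.79871341e+02 -5.84700120e-02 -6.21561400e+01] 0.015592095369279793
```

View pics/s6c.png

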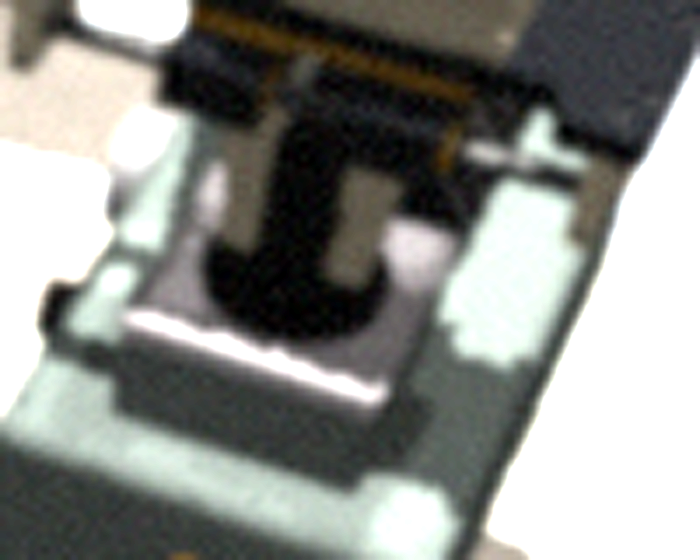

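View pics/s6.png

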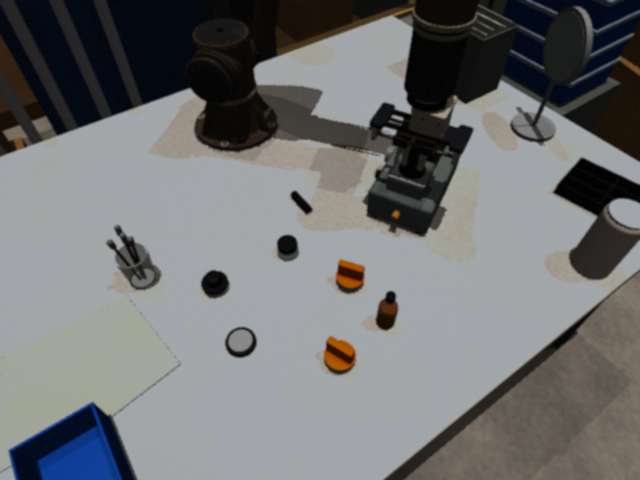

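Run:
```python
from h import *
print(ctrl.close_job())
o=ctrl.get_obs();print(o['clock'],o['force'],o['tool_pos'],o['orientation'],o['opening'])
```

```text
the job is handed in; nothing more can be done
None
the job is handed in; nothing more can be done
```

I gripped the black cartridge, put its lugs through the slots and pressed it down onto the collar. I turned it about 90° clockwise and handed the job in at about 16.6 s, still gripping, pressing and holding the turn. Handing in gives no verdict, so the result is judged only by my own readings.

Last checks before handing in:
- **Pressed home:** when I pushed a further 1 mm the height stayed at 0.1445 m and the upward force rose from about 7 to 12.5 N. That means the flange is on the collar.
- **Turned:** tool yaw went from 28.3° to -62.2°, about 90.5°, and the socket axis measured about 28.2°. The spring's return torque still reads about 0.1 N m. I could not read the carrier or plunger directly.
- **Gripped:** the fingers sit at 15.6–16 mm on the 16 mm bar.
- **Bystanders:** in the last scene picture they and the two orange look-alikes appear unmoved; I compared by eye only.

**Where the measurements disagreed:**
- **Grip offset:** estimates of how far off-centre along the bar I gripped ranged from 0.7 to 3.1 mm. I made the turn assuming 2 mm, then adjusted using the sideways forces, which stayed under 5 N.
- **Centring:** the wrist camera put the cartridge about 1.7 mm off the socket centre, against the 6 mm allowed. I corrected by about 1 mm but did not measure it again.

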